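# Count a sale at the print table

### The job

A visitor has bought one square print and one narrow strip; count the sale on the tally counters that stand in front of those stacks. With closed fingertips, gently press the key on top of the square prints' counter right down, hold it for a moment and let it come back up; then do the same with the narrow strips' counter. Grasp and lift nothing, do not touch the large prints' counter, leave the counters standing where they are and everything else undisturbed, and finish with the hand clear.

Things in the scene. Friction and masses are not known exactly. Their poses are not given: they have to be found in the camera images.
- stack_square: Stack of square prints (110 x 110 mm), 30 mm high, on a black base plate 4 mm larger all round, fixed to the table. Origin: centre of the underside, on the table; own x runs along the first of those sizes, roughly away from the robot, z up.
- stack_large: Stack of large prints (170 x 120 mm), 30 mm high, on a black base plate 4 mm larger all round, fixed to the table. Origin: centre of the underside, on the table; own x runs along the first of those sizes, roughly away from the robot, z up.
- stack_strip: Stack of narrow strips (170 x 50 mm), 30 mm high, on a black base plate 4 mm larger all round, fixed to the table. Origin: centre of the underside, on the table; own x runs along the first of those sizes, roughly away from the robot, z up.
- counter_square: Desk tally counter of the square stack: a round steel can 64 mm across on a rubber foot 68 mm across, body top 42 mm above the table, 0.37 kg, standing loose; it stands before its stack on the robot's side, about 115 mm from the stack's centre. Origin: centre of its underside, z up. The three counters are alike.
- key_square_top (a point): Centre of the top of that counter's press key (the square one), a steel disc 26 mm across on the counter's axis, top 57 mm above the table when up; moves with the key.
- key_square (a joint): How far the key of the square counter is pressed, m: 0 up, 0.008 fully down. It springs back by itself; about 1.5 N starts it and 6 N holds it fully down. Pressed by 5 mm or more it counts.
- counter_large: Desk tally counter of the large stack: a round steel can 64 mm across on a rubber foot 68 mm across, body top 42 mm above the table, 0.37 kg, standing loose; it stands before its stack on the robot's side, about 145 mm from the stack's centre. Origin: centre of its underside, z up. The three counters are alike.
- key_large_top (a point): Centre of the top of that counter's press key (the large one), a steel disc 26 mm across on the counter's axis, top 57 mm above the table when up; moves with the key.
- key_large (a joint): How far the key of the large counter is pressed, m: 0 up, 0.008 fully down. It springs back by itself; about 1.5 N starts it and 6 N holds it fully down. Pressed by 5 mm or more it counts.
- counter_strip: Desk tally counter of the strip stack: a round steel can 64 mm across on a rubber foot 68 mm across, body top 42 mm above the table, 0.37 kg, standing loose; it stands before its stack on the robot's side, about 145 mm from the stack's centre. Origin: centre of its underside, z up. The three counters are alike.
- key_strip_top (a point): Centre of the top of that counter's press key (the strip one), a steel disc 26 mm across on the counter's axis, top 57 mm above the table when up; moves with the key.
- key_strip (a joint): How far the key of the strip counter is pressed, m: 0 up, 0.008 fully down. It springs back by itself; about 1.5 N starts it and 6 N holds it fully down. Pressed by 5 mm or more it counts.
- stamp: Wooden hand stamp standing upright, 44 mm across, 70 mm high, waisted; loose, to be left alone. Origin: centre of its underside.
- tape: Roll of clear tape lying flat, 56 mm across, 24 mm high; loose, to be left alone. Origin: centre of its underside.
- carton: Small cardboard carton, 50 x 50 x 85 mm high; loose, to be left alone. Origin: centre of its underside.
- marker: Marker pen lying flat, 125 x 16 mm, 16 mm thick, long axis own x; loose, to be left alone. Origin: centre of its underside.
- mug: White mug, 80 mm across, 95 mm high, handle on own +y side, turned away from the counters; loose, to be left alone. Origin: centre of its underside.

How it is judged:
On the way, in this order (a step that is already met when the one before it is completed fails the run):
1. the key of the square prints' counter is pressed at least 5 mm down for 0.2 s (the strips' key is up) (value of joint key_square above 0.005 m and value of joint key_strip below 0.0015 m), for 0.2 s.
2. it has come back up (value of joint key_square below 0.0015 m), for 0.1 s.
3. the key of the narrow strips' counter is pressed at least 5 mm down for 0.2 s (the square one's is up) (value of joint key_strip above 0.005 m and value of joint key_square below 0.0015 m), for 0.2 s.
4. it has come back up (value of joint key_strip below 0.0015 m), for 0.1 s.
At the end, for the whole second after the job is handed in: All three keys are up again (less than 1.5 mm down); the counters stand upright (0.1 rad), at rest, within 20 mm of where they were; every bystander lies within 15 mm of where it was (value of joint each of key_square, key_large, key_strip below 0.0015 m and distance of each of counter_square, counter_large, counter_strip from where it was at the start of the episode below 0.02 m and angle between each of counter_square, counter_large, counter_strip's own z axis and vertical below 0.1 rad and linear speed of each of counter_square, counter_large, counter_strip below 0.02 m/s and distance of each of stamp, tape, carton, marker, mug from where it was at the start of the episode below 0.015 m); the robot touches nothing.
It fails at once if the counter of the large prints is touched (over 0.5 N) or its key goes down over 2 mm (contact force between counter_large and the fingers above 0.5 N or contact force between counter_large and the arm above 0.5 N or value of joint key_large above 0.002 m).
It fails at once if a counter is pressed or struck harder than 25 N (contact force between any of counter_square, counter_strip and the fingers above 25 N or contact force between any of counter_square, counter_strip and the arm above 25 N).
It fails at once if a counter is lifted (8 mm), tipped (0.2 rad) or shoved (20 mm) (height (world z) of any of counter_square, counter_large, counter_strip above 0.008 m or angle between any of counter_square, counter_large, counter_strip's own z axis and vertical above 0.2 rad or distance of any of counter_square, counter_large, counter_strip from where it was at the start of the episode above 0.02 m).
It fails at once if a stack of prints is pushed with over 3 N (contact force between any of stack_square, stack_large, stack_strip and the fingers above 3 N or contact force between any of stack_square, stack_large, stack_strip and the arm above 3 N).
It fails at once if a bystander is moved by more than 15 mm (distance of any of stamp, tape, carton, marker, mug from where it was at the start of the episode above 0.015 m).
It also fails if it takes over 48 s, if anything falls off the work surface, if the arm or the gripper's body presses on something with over 40 N, if the wrist force passes 120 N, or if a joint passes its speed limit or range.

### The arm

A 6-joint arm with a two-finger parallel gripper is mounted at the origin on the work surface. World frame = base frame: x ahead of the robot, y to its left, z up, the work surface at z = 0. Lengths are in m, angles in rad, forces in N, time in s.
With the tool pointing down it reaches from about 0.275 to 1 m from the base axis. Payload 8.4 kg.
Tool frame: the origin (TCP) lies midway between the tips of the shut fingers; the grasp point (between the pads) lies 19 mm behind it; z points along the fingers, x is the direction in which the jaws open and shut, and the axes are right-handed (so a half turn about z gives the same grasp; the last joint's range is limited). The gripper opens to 85 mm and grips with 20 to 120 N. Pads are 22 mm wide; open, the fingers measure 114 mm over their backs; the gripper's body (76 mm by 85 mm) begins 54 mm behind the grasp point. The pads swing forward as they close: fully open they stand 13 mm farther back than shut.
Start: joints at [-1.116, 0.353, 1.633, -0, 1.155, -0.002], TCP at [0.276, -0.561, 0.231] pointing down, gripper open.
Joint ranges: [-2.63, 2.63], [-0.92, 2.1], [0.06, 2.66], [-1.3, 4.44], [0, 2.69], [-3.02, 3.02]. Speed limits (rad/s): [2.22, 2.22, 2.79, 3.14, 3.14, 3.14].

### API

Orientations are given as a unit quaternion [x, y, z, w].
In Python, from station import read_state, read_camera, camera_info, env, finder gives the robot as it stands.
- The arm moves only by the tool send_rows, never from a script. Its argument "commands" is one flat list of numbers, 7 for each row, row after row: the turn, a rotation vector about the tool's x, y, z in rad, then the shift along the tool's x, y, z in units of 30 mm (1.0 is 30 mm), then the opening in per cent of the stroke, from 0 (shut) to 100 (fully open). In form: [rx, ry, rz, dx, dy, dz, grip, rx, ry, rz, dx, dy, dz, grip, ...]. A call has 1 to 12 rows; each row shifts and turns the commanded pose from where the row before left it, along the tool's axes as they then stand; what a row does not reach is not made up. A row lasts 1/12 s, in which the tool goes at most 41.7 mm and 7.16 degrees, less where a joint would pass 70% of its speed; a pose out of reach is approached as far as the arm can. A call is refused whole if a number of a shift passes 1 or a number of a turn 0.125, either way. A call with a gripper value outside its range is refused whole. The fingers move at their own pace and stop on an object; "squeeze" is the grip in N (left out, the last holds). Time passes only in rows, so rows that do not move let the fingers close. It gives the time, the measured TCP pose, the force and the opening at its end, in the units of the state.
- read_state(): the state, without advancing time (a new reading comes with each control period).
- read_camera(name): name is "scene" or "side" or "wrist"; returns the picture (480x640x3 uint8, red, green, blue); there is no depth.
- camera_info(name): a dict with "fx", "fy", "cx", "cy" (pixels), "distortion" ([k1, k2, p1, p2, k3] as OpenCV has them; the pictures are not rectified), "origin" and "attitude" of the camera in the world. Camera axes: x right, y down, z forward; pixel columns grow to the right and rows downward; lengths in m; the calibration is good to about 2 mm. A picture is of the moment at which its call begins: read the wrist's pose just before it. camera_info takes no time and is no camera call; for the wrist camera it gives the pose at the moment of the call.
- env.job_done(): hands the job in, once; it reports no verdict.
Trained networks look in the newest picture that a camera, given by its name, has taken for a name from the list of things; names that differ only in an ending like _2 or _b are one class to them, and where a whole thing is asked for, a point or a joint stands for the part that bears it (a point fixed in the world has none). Each returns a list of dicts, best first, with "conf" (0 to 1); they miss things now and then, are a little off and sometimes report something else, mostly with a low value. They report only what shows in the picture. A call takes as long as a camera call.
- finder.recognise(label, camera): "centre" ([x, y, z] in m, in world coordinates, good to about 4 mm: the middle of the surface that is visible of it).
- finder.regions_of(label, camera): "pixels" (480x640 bool, what is visible of it).
- finder.place_of(label, camera): "centre" ([x, y, z] in m, in world coordinates, good to about 4 mm: a listed point, or the origin of a listed thing).
The state is a dict: "t": time; "joints": joint angles; "joint_velocities": joint speeds; "tau": joint torques, N m; "ee_pos": TCP position; "eef_rot": TCP orientation; "force": force on the tool from outside, world axes, zero at the start; "torque": the same for the moment, N m; "gripper_width": finger opening in m.
Only numpy, scipy, OpenCV 4.12 (cv2) and the standard library are available. Lean on these libraries where they do the work, as an engineer would, in place of code of your own. Each camera call takes 0.05 s, during which the arm holds its last target. There are 200 camera calls.

## Working session

There is one attempt and no reset: what is moved stays moved. The work goes in short steps, Python scripts to look and compute and a tool call to move; the robot and the scene stay as the last step left them, time stands still between calls to the robot, and variables do not carry over. Pictures are saved under pics/ and viewed, about 8 in all and at most 12, crops included, and the job is handed in when it is done.

Besides the shell and the picture viewer there is one more tool, called after ">>>" by a JSON object that holds its "op" and its "data". send_rows: Moves the arm, as the interface text tells. Its arguments: {"type":"object","properties":{"commands":{"type":"array","items":{"type":"number"}},"squeeze":{"type":"number"}},"required":["commands"]}

```bash
mkdir -p pics
python3 - <<'E'
from station import *
import cv2
s=read_state();print(s['t'],s['ee_pos'],s['eef_rot'],s['force'],s['gripper_width'])
for c in ['scene','side']:
    cv2.imwrite(f'pics/{c}0.png',read_camera(c)[:,:,::-1])
    i=camera_info(c);print(c,i['origin'])
    for l in ['key_square_top','key_strip_top','key_large_top','stack_square','stack_large','stack_strip','counter_square']:
        print(l,[(round(d['conf'],2),[round(float(v),3) for v in d['centre']]) for d in finder.place_of(l,c)[:3]])
for l in ['stamp','tape','carton','marker','mug']:
    print(l,[(round(d['conf'],2),[round(float(v),3) for v in d['centre']]) for d in finder.place_of(l,'scene')[:2]])
print(read_state()['t'])
E
```

```text
0.0 [ 0.27548149 -0.56047877  0.23055781] [ 8.48846410e-01 -5.28639084e-01 -5.91221754e-04 -3.75609478e-04] [2.2879548  0.81282925 0.06375995] 0.08547580832800017
scene [1.19605688 0.90073574 0.7702155 ]
key_square_top [(0.51, [0.424, -0.418, -0.001]), (0.5, [0.572, 0.023, 0.055])]
key_strip_top [(0.59, [0.423, -0.421, -0.002]), (0.44, [0.502, -0.293, 0.057])]
key_large_top [(0.51, [0.486, 0.295, 0.057])]
stack_square []
stack_large [(0.65, [0.63, 0.285, 0.001])]
stack_strip [(0.56, [0.651, -0.271, 0.004])]
counter_square [(0.76, [0.577, 0.024, -0.002])]
side [-0.02971852  0.63095756  1.01003183]
key_square_top [(0.65, [0.576, 0.022, 0.064])]
key_strip_top [(0.49, [0.504, -0.289, 0.058])]
key_large_top [(0.68, [0.486, 0.296, 0.056]), (0.44, [0.425, -0.423, -0.004])]
stack_square [(0.64, [0.691, 0.002, 0.001])]
stack_large [(0.87, [0.624, 0.288, 0.001])]
stack_strip [(0.68, [0.652, -0.274, -0.003])]
counter_square [(0.83, [0.572, 0.022, 0.001])]
stamp [(0.79, [0.452, -0.148, 0.001])]
tape [(0.57, [0.458, 0.145, 0.001])]
carton [(0.56, [0.492, 0.44, -0.0]), (0.41, [0.502, -0.292, 0.059])]
marker [(0.66, [0.42, -0.422, -0.0])]
mug [(0.68, [0.573, -0.483, -0.001]), (0.38, [0.504, -0.293, -0.001])]
1.05
```

View pics/side0.png

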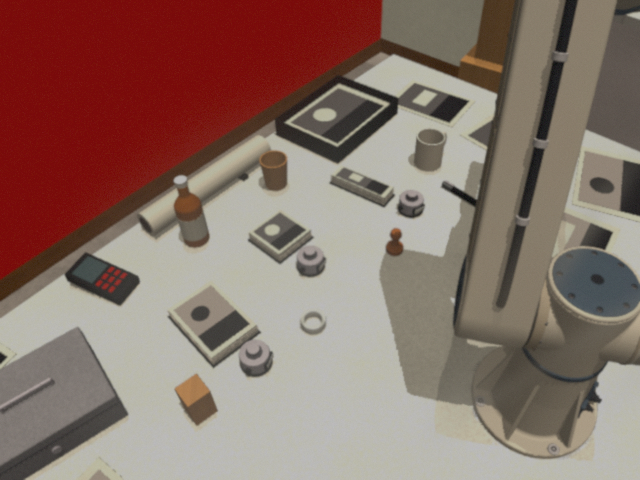

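View pics/scene0.png

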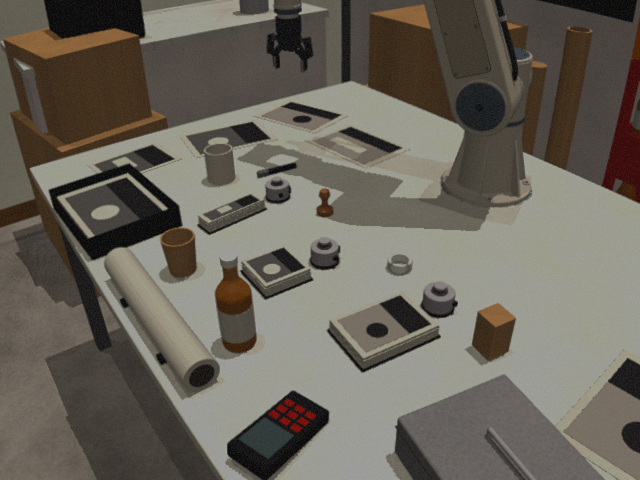

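Side view: the square stack is at about (280,236) with its counter at (311,260), and the strip stack is at (362,185) with its counter at (411,202). The large counter is at (256,357). The scene view agrees with this. I'll move over the square counter, closing the fingers on the way.

>>> {"op": "send_rows", "data": {"commands": [0,0,0,-0.3,-0.4,0,0,0,0,0,-0.54,-0.727,0,0,0,0,0,-0.54,-0.727,0,0,0,0,0,-0.54,-0.727,0,0,0,0,0,-0.54,-0.727,0,0,0,0,0,-0.54,-0.727,0,0,0,0,0,-0.54,-0.727,0,0,0,0,0,-0.54,-0.727,0,0,0,0,0,-0.54,-0.727,0,0,0,0,0,-0.54,-0.727,0,0,0,0,0,-0.54,-0.727,0,0,0,0,0,-0.54,-0.727,0,0], "squeeze": 20}}

```text
t: 2.05
ee_pos: [0.4195, -0.2798, 0.2314]
eef_rot: [0.849, -0.529, 0.0, -0.0]
force: [0.3, -0.3, -0.5]
gripper_width: 0.0002
```

>>> {"op": "send_rows", "data": {"commands": [0,0,0,-0.54,-0.727,0,0,0,0,0,-0.54,-0.727,0,0,0,0,0,-0.54,-0.727,0,0,0,0,0,-0.54,-0.727,0,0,0,0,0,-0.54,-0.727,0,0,0,0,0,-0.54,-0.727,0,0,0,0,0,-0.54,-0.727,0,0,0,0,0,-0.54,-0.727,0,0,0,0,0,-0.54,-0.727,0,0,0,0,0,-0.4,-0.6,0,0,0,0,0,-0.3,-0.4,0,0,0,0,0,0,0,0,0]}}

```text
t: 3.05
ee_pos: [0.5494, -0.0294, 0.2313]
eef_rot: [0.849, -0.528, 0.0, -0.001]
force: [-0.3, -1.1, 0.8]
gripper_width: 0.0
```

```bash
cat > h.py <<'E'
from station import *
import cv2, numpy as np
from scipy.spatial.transform import Rotation as R
def st():
    s=read_state(); print(round(s['t'],2),np.round(s['ee_pos'],4),np.round(R.from_quat(s['eef_rot']).as_matrix(),3).tolist(),np.round(s['force'],2),s['gripper_width']); return s
def places(l,c):
    print(l,c,[(round(d['conf'],2),np.round(d['centre'],4).tolist()) for d in finder.place_of(l,c)[:3]])
def units(goal):
    s=read_state(); print('units',np.round(R.from_quat(s['eef_rot']).inv().apply(np.array(goal)-s['ee_pos'])/0.03,2))
def att(i):
    a=np.array(i['attitude'],float); return a if a.shape==(3,3) else R.from_quat(a).as_matrix()
E
python3 - <<'E'
from h import *
st(); i=camera_info('wrist'); print(i)
im=read_camera('wrist'); cv2.imwrite('pics/w1.png',im[:,:,::-1])
places('key_square_top','wrist');places('counter_square','wrist')
A=att(i)
p=A.T@(np.array([.574,.022,.057])-i['origin']);print('proj',i['fx']*p[0]/p[2]+i['cx'],i['fy']*p[1]/p[2]+i['cy'])
units([.574,.022,.08])
E
```

```text
3.05 [ 0.5494 -0.0294  0.2313] [[0.443, -0.896, 0.001], [-0.896, -0.443, 0.001], [-0.001, -0.001, -1.0]] [-0.26 -1.06  0.79] 1.5813731569550296e-05
{'fx': 361.3087172730919, 'fy': 361.3087172730919, 'cx': 325.2285327451586, 'cy': 240.5576944203529, 'distortion': array([0.01121863, 0.        , 0.        , 0.        , 0.        ]), 'origin': array([0.62369114, 0.00821694, 0.37435942]), 'attitude': array([ 0.83741688, -0.5208048 , -0.08815589,  0.14044167])}
key_square_top wrist [(0.58, [0.5727, 0.024, 0.0587])]
counter_square wrist [(0.79, [0.5745, 0.0211, 0.0007])]
proj 286.04494236421925 162.5953416431705
units [-1.24 -1.58  5.04]
```

Run:
```python
from h import *
im=cv2.imread('pics/w1.png')
cv2.imwrite('pics/w1c.png',cv2.resize(im[80:320,160:480],(800,600),interpolation=cv2.INTER_CUBIC))
i=camera_info('wrist');A=att(i)
K=np.array([[i['fx'],0,i['cx']],[0,i['fy'],i['cy']],[0,0,1]])
g=cv2.HoughCircles(cv2.GaussianBlur(cv2.cvtColor(im,cv2.COLOR_BGR2GRAY),(3,3),0),cv2.HOUGH_GRADIENT,1,30,param1=80,param2=12,minRadius=11,maxRadius=20)
for u,v,r in g[0]:
    if abs(u-286)<30 and abs(v-163)<30:
        q=cv2.undistortPoints(np.array([[[u,v]]],float),K,i['distortion'])[0,0]
        d=A@np.array([q[0],q[1],1]); print(u,v,r,i['origin']+d*(.057-i['origin'][2])/d[2])
```

```text
285.5 160.5 19.4 [0.57388016 0.01999395 0.057     ]
```

View pics/w1c.png

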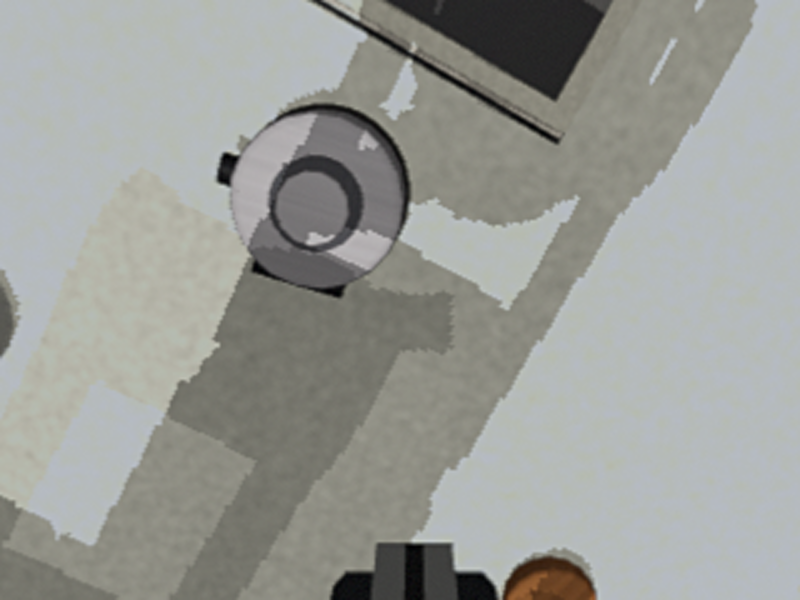

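The crop shows the square counter with its key top at crop (311,208), which is pixel (284,163). That puts the key at about (0.5735, 0.023), in agreement with the networks. The view is clear around it and the fingers are shut. Now I'll go to just above the key.

>>> {"op": "send_rows", "data": {"commands": [0,0,0,-0.3,-0.4,0.4,0,0,0,0,-0.4,-0.5,0.8,0,0,0,0,-0.4,-0.5,0.9,0,0,0,0,-0.18,-0.18,0.9,0,0,0,0,0,0,0.8,0,0,0,0,0,0,0.6,0,0,0,0,0,0,0.4,0,0,0,0,0,0,0.1,0,0,0,0,0,0,0,0,0,0,0,0,0,0,0]}}

```text
t: 4.03
ee_pos: [0.5749, 0.0229, 0.085]
eef_rot: [0.849, -0.529, 0.0, -0.0]
force: [-0.4, 0.7, 0.2]
gripper_width: 0.0004
```

Run:
```python
from h import *
st(); units([.5735,.023,.057])
im=read_camera('wrist'); cv2.imwrite('pics/w2.png',cv2.resize(im[60:300,160:480],(640,480))[:,:,::-1])
```

```text
4.03 [0.5749 0.0229 0.085 ] [[0.441, -0.898, 0.001], [-0.898, -0.441, 0.0], [0.0, -0.001, -1.0]] [-0.4   0.68  0.24] 0.0003687260095330509
units [-0.02  0.04  0.93]
```

View pics/w2.png

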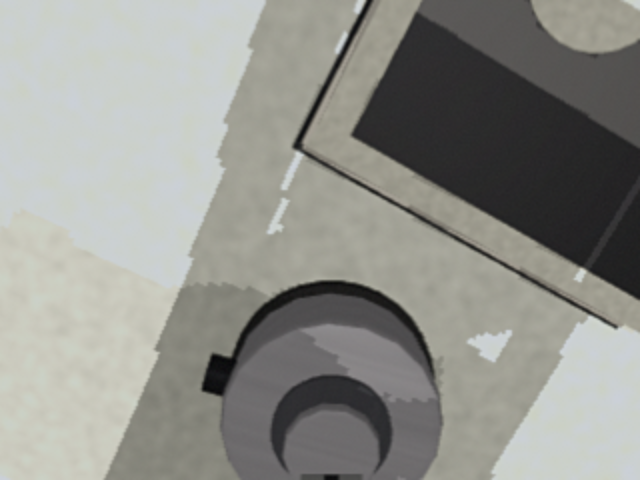

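The tips line up with the key: both are at about column 331 in the crop. Next I'll press slowly and watch the force.

>>> {"op": "send_rows", "data": {"commands": [0,0,0,0,0,0.3,0,0,0,0,0,0,0.3,0,0,0,0,0,0,0.2,0,0,0,0,0,0,0.1,0,0,0,0,0,0,0.06,0,0,0,0,0,0,0.06,0,0,0,0,0,0,0,0]}}

```text
t: 4.67
ee_pos: [0.5738, 0.023, 0.0534]
eef_rot: [0.849, -0.529, -0.0, 0.0]
force: [-2.2, -1.1, 3.9]
gripper_width: 0.0002
```

>>> {"op": "send_rows", "data": {"commands": [0,0,0,0,0,0.05,0,0,0,0,0,0,0.05,0,0,0,0,0,0,0.03,0,0,0,0,0,0,0,0,0,0,0,0,0,0,0,0,0,0,0,0,0,0]}}

```text
t: 5.17
ee_pos: [0.5742, 0.0231, 0.0499]
eef_rot: [0.849, -0.529, -0.0, 0.0]
force: [-3.9, -1.3, 6.0]
gripper_width: -0.0003
```

>>> {"op": "send_rows", "data": {"commands": [0,0,0,0,0,0.02,0,0,0,0,0,0,0,0,0,0,0,0,0,0,0,0,0,0,0,0,0,0]}}

```text
t: 5.5
ee_pos: [0.5742, 0.0231, 0.0494]
eef_rot: [0.849, -0.529, -0.0, 0.0]
force: [-2.5, -0.0, 6.2]
gripper_width: 0.0001
```

>>> {"op": "send_rows", "data": {"commands": [0,0,0,0,0,0.02,0,0,0,0,0,0,0,0,0,0,0,0,0,0,0,0,0,0,0,0,0,0]}}

```text
t: 5.83
ee_pos: [0.5743, 0.0231, 0.049]
eef_rot: [0.849, -0.529, -0.0, 0.0]
force: [-3.8, 0.1, 9.1]
gripper_width: 0.0003
```

Run:
```python
from h import *
st()
i=camera_info('side')
im=read_camera('side');cv2.imwrite('pics/s2.png',cv2.resize(im[210:310,245:385],(700,500),interpolation=cv2.INTER_CUBIC)[:,:,::-1])
```

```text
5.83 [0.5743 0.0231 0.049 ] [[0.441, -0.897, -0.0], [-0.897, -0.441, 0.0], [-0.0, 0.0, -1.0]] [-3.84  0.08  9.1 ] 0.00034155569956515657
```

View pics/s2.png

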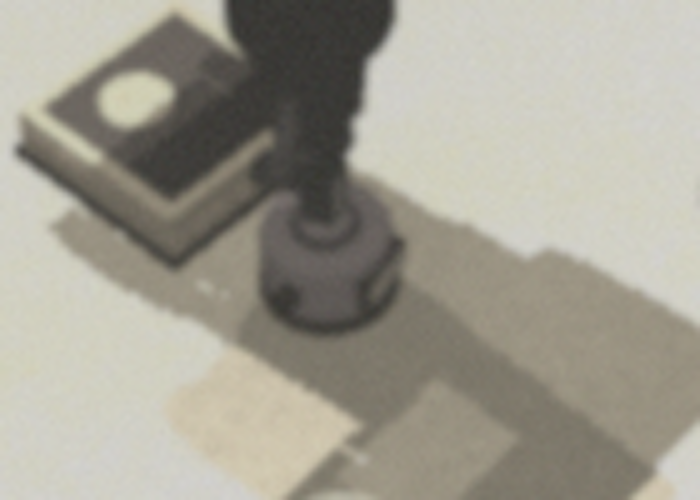

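The force rose to about 9 N at z = 0.049, so the key is on its stop, and the picture shows the counter upright and in place. I'll release it straight up and cross to the strip counter.

>>> {"op": "send_rows", "data": {"commands": [0,0,0,0,0,-0.1,0,0,0,0,0,0,-0.2,0,0,0,0,0,0,-0.3,0,0,0,0,0,0,-0.5,0,0,0,0,0,0,-0.8,0,0,0,0,0,0,-0.9,0,0,0,0,0,0,-0.9,0,0,0,0,0,0,-0.8,0,0,0,0,0,0,-0.5,0,0,0,0,0,0,-0.2,0,0,0,0,0,0,0,0]}}

```text
t: 6.8
ee_pos: [0.5755, 0.0231, 0.2066]
eef_rot: [0.849, -0.529, 0.002, -0.001]
force: [-0.4, 0.3, -1.2]
gripper_width: 0.0
```

>>> {"op": "send_rows", "data": {"commands": [0,0,0,0.4,0.4,0,0,0,0,0,0.8,0.8,0,0,0,0,0,0.8,0.8,0,0,0,0,0,0.8,0.8,0,0,0,0,0,0.8,0.8,0,0,0,0,0,0.8,0.8,0,0,0,0,0,0.8,0.8,0,0,0,0,0,0.8,0.8,0,0,0,0,0,0.8,0.8,0,0,0,0,0,0.8,0.8,0,0,0,0,0,0.6,0.6,0,0,0,0,0,0.15,0.1,0,0]}}

```text
t: 7.8
ee_pos: [0.4594, -0.3145, 0.2032]
eef_rot: [0.848, -0.53, -0.001, 0.0]
force: [-0.4, -0.2, -0.4]
gripper_width: -0.0002
```

Run:
```python
from h import *
st(); i=camera_info('wrist')
im=read_camera('wrist'); cv2.imwrite('pics/w3.png',im[:,:,::-1])
places('key_strip_top','wrist');places('counter_strip','wrist')
p=att(i).T@(np.array([.503,-.291,.057])-i['origin']);print('proj',i['fx']*p[0]/p[2]+i['cx'],i['fy']*p[1]/p[2]+i['cy'],'mm/px',p[2]/i['fx']*1e3)
units([.503,-.291,.085])
```

```text
7.8 [ 0.4594 -0.3145  0.2032] [[0.439, -0.899, -0.002], [-0.899, -0.439, -0.0], [-0.001, 0.002, -1.0]] [-0.37 -0.24 -0.38] -0.0001986649547486454
key_strip_top wrist []
counter_strip wrist [(0.81, [0.4991, -0.2905, -0.0015])]
proj 324.2733951635999 160.4319882270434 mm/px 0.7863852811588914
units [ 0.02 -1.56  3.95]
```

View pics/w3.png

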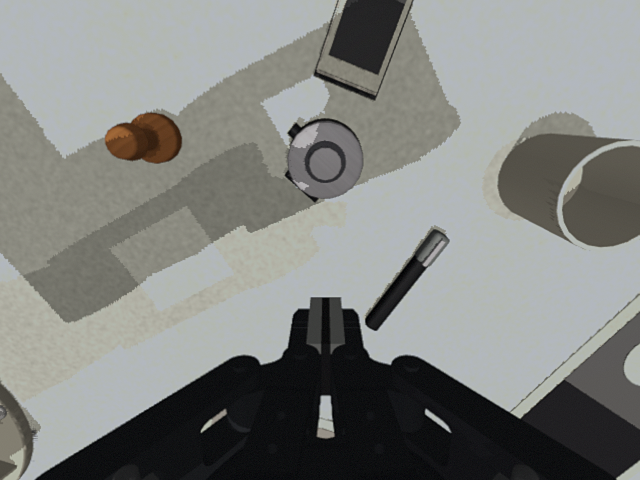

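The wrist view shows the strip counter's key top at (325,162), where (324,160) was predicted, so the offset is about 1 mm. The stamp, marker and mug are clear of the path. Going down.

>>> {"op": "send_rows", "data": {"commands": [0,0,0,0.03,-0.4,0.3,0,0,0,0,0,-0.5,0.7,0,0,0,0,0,-0.4,0.8,0,0,0,0,0,-0.22,0.8,0,0,0,0,0,0,0.6,0,0,0,0,0,0,0.5,0,0,0,0,0,0,0.25,0,0,0,0,0,0,0,0,0,0,0,0,0,0,0]}}

```text
t: 8.7
ee_pos: [0.5031, -0.2913, 0.0859]
eef_rot: [0.849, -0.528, -0.0, -0.0]
force: [0.8, -0.4, 1.3]
gripper_width: 0.0001
```

Run:
```python
from h import *
st(); units([.502,-.2905,.057])
im=read_camera('wrist'); cv2.imwrite('pics/w4.png',cv2.resize(im[60:300,160:480],(640,480))[:,:,::-1])
```

```text
8.7 [ 0.5031 -0.2913  0.0859] [[0.442, -0.897, -0.0], [-0.897, -0.442, 0.0], [-0.001, 0.0, -1.0]] [ 0.76 -0.41  1.33] 7.741084883691633e-05
units [-0.04  0.02  0.96]
```

View pics/w4.png

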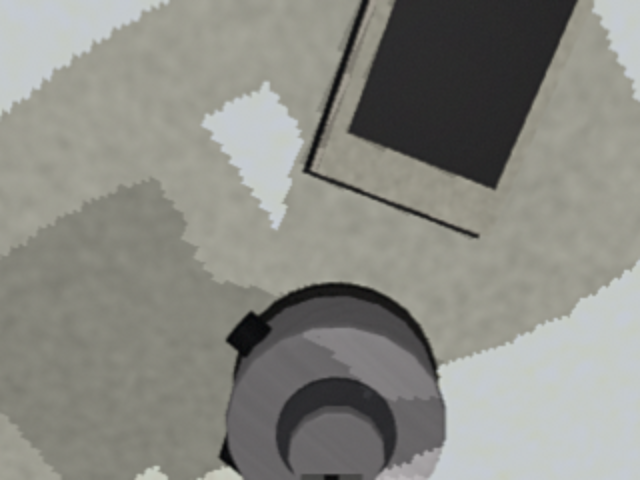

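The tip is at column 331 and the key centre at 336, about 1.5 mm apart. I'll shift by that much and press in the same steps as before.

>>> {"op": "send_rows", "data": {"commands": [0,0,0,0.05,0,0.3,0,0,0,0,0,0,0.3,0,0,0,0,0,0,0.23,0,0,0,0,0,0,0.1,0,0,0,0,0,0,0.06,0,0,0,0,0,0,0.06,0,0,0,0,0,0,0,0]}}

```text
t: 9.33
ee_pos: [0.5029, -0.2935, 0.0544]
eef_rot: [0.849, -0.529, -0.0, 0.0]
force: [-2.1, 1.4, 3.4]
gripper_width: 0.0
```

>>> {"op": "send_rows", "data": {"commands": [0,0,0,0,0,0.05,0,0,0,0,0,0,0.05,0,0,0,0,0,0,0.03,0,0,0,0,0,0,0,0,0,0,0,0,0,0,0,0,0,0,0,0,0,0]}}

```text
t: 9.83
ee_pos: [0.5033, -0.2937, 0.0508]
eef_rot: [0.849, -0.529, 0.0, 0.0]
force: [-2.4, 1.1, 4.6]
gripper_width: 0.0003
```

>>> {"op": "send_rows", "data": {"commands": [0,0,0,0,0,0.04,0,0,0,0,0,0,0,0,0,0,0,0,0,0,0,0,0,0,0,0,0,0]}}

```text
t: 10.17
ee_pos: [0.5033, -0.2937, 0.0496]
eef_rot: [0.849, -0.529, 0.0, 0.0]
force: [-3.2, 0.5, 5.4]
gripper_width: 0.0003
```

>>> {"op": "send_rows", "data": {"commands": [0,0,0,0,0,0.03,0,0,0,0,0,0,0,0,0,0,0,0,0,0,0,0,0,0,0,0,0,0]}}

```text
t: 10.5
ee_pos: [0.5033, -0.2937, 0.049]
eef_rot: [0.849, -0.529, 0.0, 0.0]
force: [-4.2, 0.5, 8.4]
gripper_width: 0.0001
```

This key is on its stop too, at 8.4 N. I'll release it, rise clear and check.

>>> {"op": "send_rows", "data": {"commands": [0,0,0,0,0,-0.1,0,0,0,0,0,0,-0.2,0,0,0,0,0,0,-0.3,0,0,0,0,0,0,-0.5,0,0,0,0,0,0,-0.8,0,0,0,0,0,0,-0.9,0,0,0,0,0,0,-0.9,0,0,0,0,0,0,-0.8,0,0,0,0,0,0,-0.5,0,0,0,0,0,0,-0.2,0,0,0,0,0,0,0,0,0,0,0,0,0,0,0]}}

```text
t: 11.5
ee_pos: [0.5031, -0.2935, 0.2042]
eef_rot: [0.849, -0.529, -0.0, -0.0]
force: [0.4, -0.1, -0.4]
gripper_width: 0.0002
```

Run:
```python
from h import *
st(); im=read_camera('scene'); cv2.imwrite('pics/e.png',cv2.resize(im[130:370,180:500],(800,600))[:,:,::-1])
for l in ['counter_square','counter_strip','key_square_top','key_strip_top','counter_large','stamp','tape','carton','marker','mug']: places(l,'scene')
```

```text
11.5 [ 0.5031 -0.2935  0.2042] [[0.441, -0.897, 0.0], [-0.897, -0.441, 0.0], [-0.0, -0.0, -1.0]] [ 0.35 -0.13 -0.4 ] 0.00021084189251242255
counter_square scene [(0.88, [0.5778, 0.0257, -0.0018]), (0.23, [0.6925, 0.0037, -0.0008])]
counter_strip scene [(0.86, [0.5039, -0.2973, -0.0027])]
key_square_top scene [(0.53, [0.5719, 0.0246, 0.0584])]
key_strip_top scene [(0.58, [0.5033, -0.2957, 0.0618])]
counter_large scene [(0.57, [0.4838, 0.2917, -0.0033])]
stamp scene [(0.81, [0.451, -0.1509, 0.0017])]
tape scene [(0.94, [0.4599, 0.1448, -0.0005]), (0.34, [0.5017, -0.2931, 0.0587])]
carton scene [(0.69, [0.4939, 0.441, -0.0036]), (0.68, [0.6486, -0.2755, 0.0027])]
marker scene [(0.49, [0.4226, -0.4191, -0.0022])]
mug scene [(0.94, [0.5719, -0.4785, 0.0025])]
```

View pics/e.png

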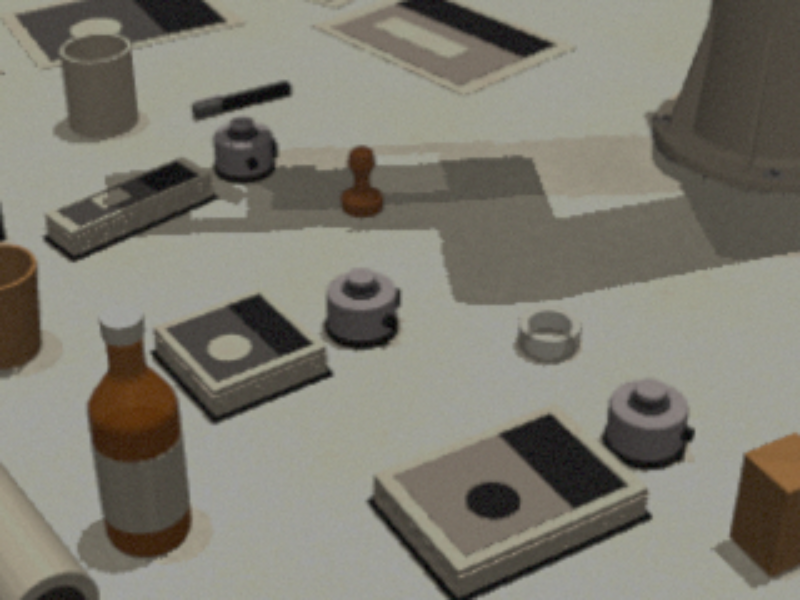

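The keys of the square counter (362,278), strip counter (243,127) and large counter (650,392) are all up. Everything stands where it was, and the hand is clear.

```bash
python3 -c "
from station import env
print(env.job_done())"
```

```text
the job is handed in; nothing more can be done
None
```

I pressed the square prints' key fully down with closed fingertips, held it and let it come back up. Then I did the same with the narrow strips' key. Each press reached its stop at a tool height of about 0.049 m, with a peak reading of about 9 N on the square and 8 N on the strip.

In the last scene picture all three keys are up and the counters stand upright. The finder's positions for the counters and bystanders agree with the earlier ones to within about 6 mm, which is close to its own error. The hand is clear, about 0.15 m above the strip counter, with no contact force, and the clock read 11.5 s before the final check. No check failed, but the job was handed in without a verdict being reported.

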